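# Square up a stack of display modules and weigh it down

## Task

Lay the last display module from the black cradle on top of the skewed stack in the squaring jig, and tap the stack against the jig's stops until all five modules sit flush against both side stops and the end stop, edges in line. Then set the steel weight lengthwise on the middle of the squared stack without shifting it, let go, and leave the other things on the bench where they are.

Things in the scene. Friction and masses are not known exactly. Their poses are not given: they have to be found in the camera images.
- jig: squaring jig, screwed to the bench; origin on the bench (z = 0), 12 mm under seat, same axes. Aluminium base plate 12 mm thick, reaching from x = -26 to 68 mm and y = -59 to 106 mm: on the open sides (-x and -y) a squared stack overhangs it by 5 and 6 mm, so fingertips can go below the lowest module there. Three black stops on it
- seat (a point): centre of the underside of the squared stack, on the top face of the jig's base, 12 mm above the bench. Axes: +x towards the two side stops, +y towards the single end stop, z up. A module fully home has its x and y origin here and its long axis along y
- side_stops (a point): point on the seat's level midway between the two side stops, in the plane of their faces (31 mm from the seat in x). The two blocks are 18 mm wide, 12 mm thick, centred 50 mm either side of it along y, so fingers fit in the 82 mm gap; they rise 34 mm above the base. A squared module's long +x edge touches both. Behind each a screwed foot 10 mm high, 20 mm long
- end_stop (a point): point on the seat's level at the middle of the end stop's face (65 mm from the seat in y). The block is 26 mm wide, 12 mm thick, rises 34 mm above the base, and has a screwed foot behind it. A squared module's short +y end touches it
- panel1: one of five identical flat display modules, 62 wide (own x) x 130 long (own y) x 6 mm thick, 85 g, rigid, aluminium-coloured edges, glossy black glass on top (+z). Origin: centre of its underside. Module 1 of the stack counting from the bottom (resting about 0 mm above the seat); at the start skewed: 9 to 17 mm short of home in x, 6 to 16 mm in y, up to 0.1 rad turned; it slides freely
- panel2: one of five identical flat display modules, 62 wide (own x) x 130 long (own y) x 6 mm thick, 85 g, rigid, aluminium-coloured edges, glossy black glass on top (+z). Origin: centre of its underside. Module 2 of the stack counting from the bottom (resting about 6 mm above the seat); at the start skewed: 9 to 17 mm short of home in x, 6 to 16 mm in y, up to 0.1 rad turned; it slides freely
- panel3: one of five identical flat display modules, 62 wide (own x) x 130 long (own y) x 6 mm thick, 85 g, rigid, aluminium-coloured edges, glossy black glass on top (+z). Origin: centre of its underside. Module 3 of the stack counting from the bottom (resting about 12 mm above the seat); at the start skewed: 9 to 17 mm short of home in x, 6 to 16 mm in y, up to 0.1 rad turned; it slides freely
- panel4: one of five identical flat display modules, 62 wide (own x) x 130 long (own y) x 6 mm thick, 85 g, rigid, aluminium-coloured edges, glossy black glass on top (+z). Origin: centre of its underside. Module 4 of the stack counting from the bottom (resting about 18 mm above the seat); at the start skewed: 9 to 17 mm short of home in x, 6 to 16 mm in y, up to 0.1 rad turned; it slides freely
- panel5: one of five identical flat display modules, 62 wide (own x) x 130 long (own y) x 6 mm thick, 85 g, rigid, aluminium-coloured edges, glossy black glass on top (+z). Origin: centre of its underside. The last module: at the start it lies on the cradle, its underside 22 mm above the bench, its long edges overhanging the cradle; it becomes the top one of the stack, 24 mm above the seat
- cradle: low black rest, fixed to the bench, on which the last module lies lengthwise; origin on the bench under its centre, long axis own y. Rubber top 32 x 102 mm at 22 mm height; below it a 30 mm wide web, and a 56 x 110 x 6 mm foot on the bench, so fingertips can reach below the module's overhanging long edges down to about 7 mm above the bench
- weight: steel hold-down weight, 0.5 to 0.8 kg: block 42 (own x) x 92 (own y) mm, 22 mm high with its rubber sole, and above it a red bar handle 14 mm wide (x), 76 mm long (y), from 42 to 56 mm above the sole, on two posts. Origin: centre of its sole; stands upright on the bench at the start. Pinch the bar across x from above
- dispenser: bystander: mint-coloured solvent dispenser bottle with steel top, 68 mm across, 106 mm high, upright; origin: centre of its underside
- tape: bystander: roll of amber tape lying flat, 90 mm across, 24 mm high; origin: centre of its underside
- driver: bystander: screwdriver with blue handle, 150 mm long, lying along its own x, under 35 mm high; origin under it, near its middle
- brush: bystander: black brush, 160 mm long, lying along its own x, under 35 mm high; origin under it, near its middle
- tray: bystander: open pink parts tray, 80 (x) x 110 (y) x 30 mm high; origin: centre of its underside
- blower: bystander: dark red hand dust blower standing upright, 60 mm across, 103 mm high; origin: centre of its underside

How it is judged:
By the outcome, as a careful person would: the job done as asked, in the order asked, and still so for the second after the job is handed in, with the robot touching nothing.
It also fails if it takes over 72 s, if anything falls off the work surface, if the arm or the gripper's body presses on something with over 40 N, if the wrist force passes 120 N, or if a joint passes its speed limit or range.

## Robot

A 6-joint arm with a two-finger parallel gripper is mounted at the origin on the work surface. World frame = base frame: x ahead of the robot, y to its left, z up, the work surface at z = 0. Lengths are in mm, angles in rad, forces in N, time in s.
With the tool pointing down it reaches from about 350 to 875 mm from the base axis. Payload 4.2 kg.
Tool frame: the origin (TCP) lies on the mounting face of the last link; the fingertips stand 173 mm ahead of it and the grasp point (between the pads) lies 155 mm ahead of it; z points along the fingers, y is the line along which they close (so a half turn about z gives the same grasp; the last joint's range is limited). The gripper opens to 85 mm and grips with 20 to 120 N. Pads are 22 mm wide; open, the fingers measure 114 mm over their backs; the gripper's body (76 mm by 85 mm) begins 54 mm behind the grasp point. The pads swing forward as they close: fully open they stand 13 mm farther back than shut.
Start: joints at [-0.905, 0.385, 0.008, 0, -1.194, -0.259], TCP at [247.309, -573.967, 404.712] pointing down, gripper open.
Joint ranges: [-3.14, 3.14], [-1.21, 2.06], [-1.07, 1.41], [-3.16, 2.05], [-2.99, -0.16], [-3.1, 3.1]. Speed limits (rad/s): [2.79, 2.79, 3.14, 3.14, 3.14, 3.14].

## Interface

Orientations are given as a unit quaternion [x, y, z, w].
In Python, from bench import arm gives the robot as it stands. The module is installed in compiled form; this text tells all that it offers.
- The arm moves only by the tool move_arm, never from a script. Its arguments are lists of equal length, an entry for each row: "fingers": the finger opening in mm, from 0 to 85.4; "travel": the shift along the tool's x, y, z in mm, a list of three; "dr": the turn, a rotation vector about the tool's x, y, z in rad, a list of three. A call has 1 to 10 rows; each row is the pose to reach, as a shift and turn from the pose commanded when the call began, along the tool's axes at that moment; what a row does not reach only later rows make up. A row lasts 1/10 s, in which the tool goes at most 50 mm and 8.59 degrees, less where a joint would pass 70% of its speed; a pose out of reach is approached as far as the arm can. A call with a gripper value outside its range is refused whole. The fingers move at their own pace and stop on an object; the grip force is fixed at half the most. Time passes only in rows, so rows that repeat a pose let the fingers close. It gives the time, the measured TCP pose, the force, the opening and the grip force at its end, in the units of the state.
- arm.read_state(): the state, without advancing time (a new reading comes with each control period).
- arm.get_image(name): name is "side" or "top"; returns the picture (420x560x3 uint8, red, green, blue); there is no depth.
- arm.camera_model(name): a dict with "intrinsics" (3x3 intrinsics, pixels), "pose" (4x4, takes a point from camera to world coordinates). Camera axes: x right, y up, looking along -z (the intrinsics and any distortion apply to the point x, -y, -z); pixel columns grow to the right and rows downward; lengths in mm; the calibration is good to about 2 mm. A picture is of the moment at which its call begins. camera_model takes no time and is no camera call.
- arm.job_done(): hands the job in; it is judged then, once.
The state is a dict: "clock": time; "joints": joint angles; "joint_vel": joint speeds; "joint_efforts": joint torques, N m; "position": TCP position; "ee_rot": TCP orientation; "contact_force": force on the tool from outside, world axes, zero at the start; "wrist_torque": the same for the moment, N m; "gripper_width": finger opening in mm; "grasp_force": force on a finger pad.
Only numpy, scipy, OpenCV 4.12 (cv2) and the standard library are available. Lean on these libraries where they do the work, as an engineer would, in place of code of your own. Each camera call takes 0.05 s, during which the arm holds its last target. There are 200 camera calls.

## Working session

There is one attempt and no reset: what is moved stays moved. The work goes in short steps, Python scripts to look and compute and a tool call to move; the robot and the scene stay as the last step left them, time stands still between calls to the robot, and variables do not carry over. Pictures are saved under pics/ and viewed, at most 10 in all, crops included, and the job is handed in when it is done.

Besides the shell and the picture viewer there is one more tool, called after "Call:" as name(argument=value, ...) on one line, values as JSON. move_arm: Moves the arm, as the interface text tells. Its arguments: {"type":"object","properties":{"fingers":{"type":"array","items":{"type":"number"}},"travel":{"type":"array","items":{"type":"array","items":{"type":"number"}}},"dr":{"type":"array","items":{"type":"array","items":{"type":"number"}}}},"required":["fingers","travel","dr"]}

```bash
mkdir -p pics; python3 - <<'E'
from bench import arm
import cv2,json
for n in("top","side"):
    cv2.imwrite(f"pics/{n}0.png",cv2.resize(arm.get_image(n)[:,:,::-1],(784,588),interpolation=cv2.INTER_CUBIC))
    m=arm.camera_model(n);print(n,m)
print(arm.read_state())
E
```

```text
top {'intrinsics': array([[438.34841518,   0.        , 277.8070203 ],
       [  0.        , 438.34841518, 205.50994885],
       [  0.        ,   0.        ,   1.        ]]), 'pose': array([[-9.86392950e-03,  9.87364529e-01, -1.58158118e-01,
         4.16159403e+02],
       [-9.99840731e-01, -1.20912567e-02, -1.31268604e-02,
         2.79748812e+00],
       [-1.48733268e-02,  1.58003446e-01,  9.87326539e-01,
         1.00729939e+03],
       [ 0.00000000e+00,  0.00000000e+00,  0.00000000e+00,
         1.00000000e+00]])}
side {'intrinsics': array([[441.59226888,   0.        , 279.0041902 ],
       [  0.        , 441.59226888, 215.69523244],
       [  0.        ,   0.        ,   1.        ]]), 'pose': array([[-9.37776022e-01,  2.34338244e-01, -2.56245430e-01,
         2.94784844e+02],
       [-3.46830162e-01, -6.67992826e-01,  6.58402934e-01,
         6.94910752e+02],
       [-1.68811212e-02,  7.06308128e-01,  7.07703226e-01,
         7.78181268e+02],
       [ 0.00000000e+00,  0.00000000e+00,  0.00000000e+00,
         1.00000000e+00]])}
{'clock': 0.1, 'joints': array([-9.05392255e-01,  3.85511332e-01,  6.76763666e-03, -4.17794877e-04,
       -1.19397839e+00, -2.58586268e-01]), 'joint_vel': array([-0.00013144, -0.00323378,  0.00363806,  0.00206373,  0.00103487,
        0.00092552]), 'joint_efforts': array([-4.05154051e-04, -3.93318129e+01,  1.88930511e+01,  4.19795573e+00,
       -2.57896798e-03,  3.21890333e-06]), 'position': array([ 247.26378376, -573.82445577,  403.71607053]), 'ee_rot': array([-2.01933558e-01,  9.79398731e-01,  9.48482618e-04, -2.55377246e-04]), 'contact_force': array([ 0.46582941,  0.70368664, -0.0728869 ]), 'wrist_torque': array([-0.00422366, -0.02764429,  0.04680334]), 'grasp_force': 0.0, 'gripper_width': 85.3927121494768}
```

View pics/top0.png

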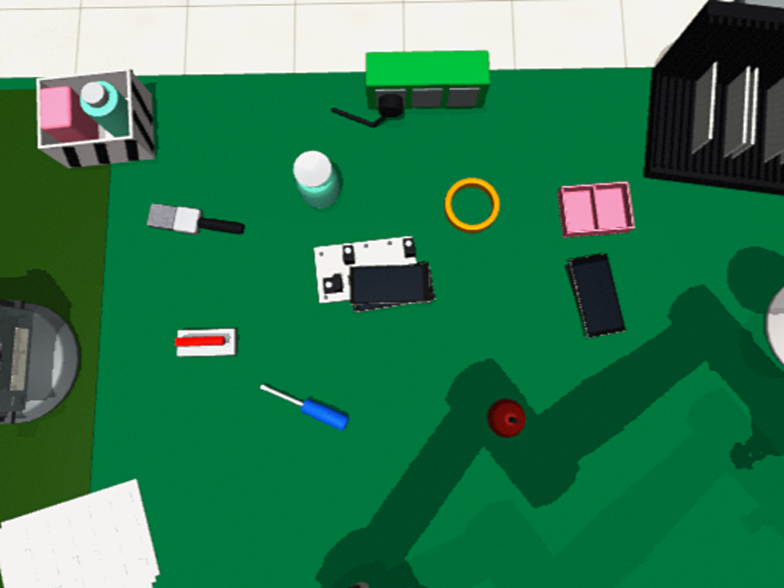

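View pics/side0.png

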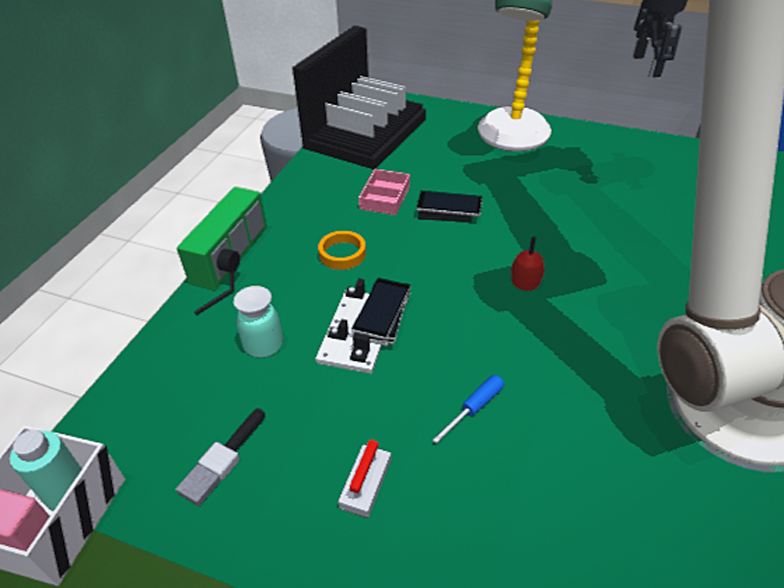

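```bash
cat > h.py <<'E'
from bench import arm
import numpy as np, cv2
def proj(n,P):
    m=arm.camera_model(n);T=m["pose"];P=np.atleast_2d(P).astype(float)
    c=(P-T[:3,3])@T[:3,:3]; c=c*[1,-1,-1]; u=c@m["intrinsics"].T; return u[:,:2]/u[:,2:]
def rect(n,img,cx,cy,z,w,h,s):
    """view with world +x up, +y left; w mm along y, h mm along x, s px/mm"""
    W=np.array([[cx+h/2,cy+w/2,z],[cx+h/2,cy-w/2,z],[cx-h/2,cy-w/2,z],[cx-h/2,cy+w/2,z]])
    d=np.float32([[0,0],[w*s,0],[w*s,h*s],[0,h*s]])
    H=cv2.getPerspectiveTransform(np.float32(proj(n,W)),d)
    o=cv2.warpPerspective(img,H,(int(w*s),int(h*s)),flags=cv2.INTER_CUBIC)
    for k in range(int(cy-w/2)//20*20+20,int(cy+w/2)+1,20):
        x=int((cy+w/2-k)*s);cv2.line(o,(x,0),(x,6),(255,255,0),1);cv2.putText(o,str(k),(x-10,16),0,.32,(255,255,0),1)
    for k in range(int(cx-h/2)//20*20+20,int(cx+h/2)+1,20):
        y=int((cx+h/2-k)*s);cv2.line(o,(0,y),(6,y),(255,255,0),1);cv2.putText(o,str(k),(8,y+4),0,.32,(255,255,0),1)
    return o
def save(name,o): cv2.imwrite("pics/"+name,o[:,:,::-1])
E
python3 - <<'E'
from h import *
t=arm.get_image("top");s=arm.get_image("side");np.save("t0.npy",t);np.save("s0.npy",s)
o=np.zeros((600,800,3),np.uint8)
a=rect("top",t,605,40,12,210,150,2);o[:300,:420]=a
a=rect("side",s,605,40,12,210,150,2);o[300:600,:420]=a
a=rect("top",t,560,-330,28,95,170,2);o[:340,420:610]=a
a=rect("side",s,560,-330,28,95,170,2);o[:340,610:800]=a
a=rect("top",t,490,315,22,130,95,2);o[340:530,420:680]=a
save("m1.png",o)
E
```

```text
(no output)
```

View pics/m1.png

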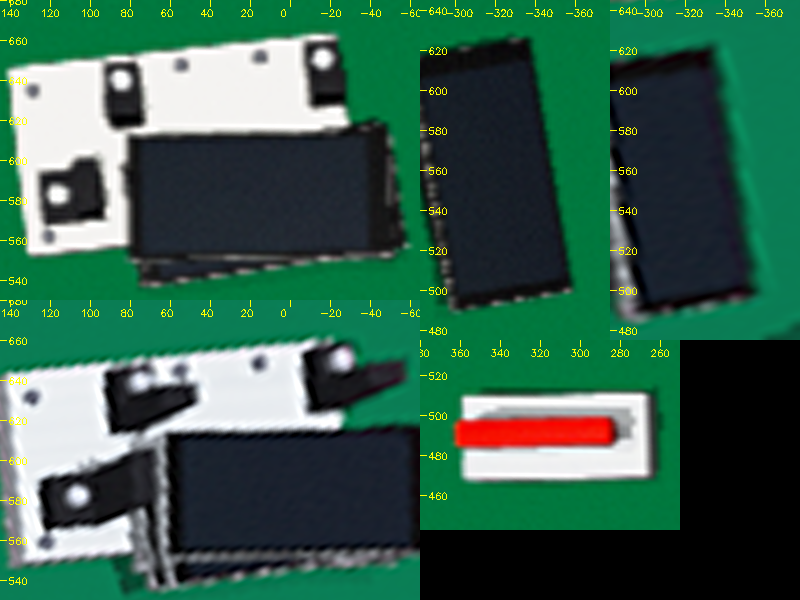

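```bash
python3 - <<'E'
from h import *
t=np.load("t0.npy");s=np.load("s0.npy")
o=np.zeros((600,800,3),np.uint8)
o[:300,:510]=rect("top",t,580,20,36,170,100,3)
o[300:600,:510]=rect("side",s,580,20,36,170,100,3)
o[:480,510:798]=rect("top",t,558,-318,28,96,160,3)
save("m2.png",np.clip(o.astype(float)*1.6+20,0,255).astype(np.uint8))
E
```

```text
(no output)
```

View pics/m2.png

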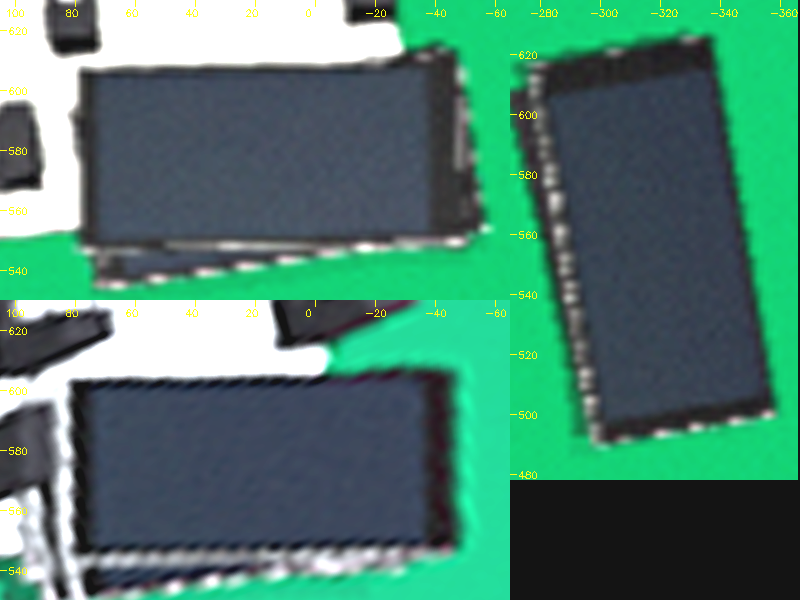

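```bash
cat >> h.py <<'E'
from scipy.spatial.transform import Rotation as R
def plan(*goals):
    """travel, dr for each goal (x,y,z,yaw of tool y in rad), tool down, from the measured pose"""
    s=arm.read_state();R0=R.from_quat(s["ee_rot"])
    for x,y,z,a in goals:
        yv=np.array([np.cos(a),np.sin(a),0]);zv=np.array([0,0,-1.]);G=R.from_matrix(np.c_[np.cross(yv,zv),yv,zv])
        print((R0.inv().apply(np.array([x,y,z])-s["position"])).round(1).tolist(),(R0.inv()*G).as_rotvec().round(3).tolist())
E
python3 - <<'E'
from h import *
plan((557,-316.5,280,-1.4),(557,-316.5,280,.4))
E
```

```text
[-386.3, 113.7, 124.1] [0.0, 0.002, -2.906]
[-386.3, 113.7, 124.1] [0.001, -0.001, 1.577]
```

Call:
move_arm(fingers=[85,85,85,85,85,85,85,85,85,85], travel=[[-386.3,113.7,124],[-386.3,113.7,124],[-386.3,113.7,124],[-386.3,113.7,124],[-386.3,113.7,124],[-386.3,113.7,124],[-386.3,113.7,124],[-386.3,113.7,124],[-386.3,113.7,124],[-386.3,113.7,124]], dr=[[0,0,-1.45],[0,0,-1.45],[0,0,-1.45],[0,0,-1.45],[0,0,-1.45],[0,0,-1.45],[0,0,-1.45],[0,0,-1.45],[0,0,-1.45],[0,0,-1.45]])

```text
clock: 1.2
position: [559.3, -314.1, 278.6]
ee_rot: [0.803, -0.595, -0.001, 0.0]
contact_force: [-0.8, -0.1, 0.5]
gripper_width: 84.9
grasp_force: 0.0
```

```bash
python3 - <<'E'
from h import *
print(arm.read_state()["joints"]);plan((557,-316.5,280,-1.4))
E
```

```text
[-2.60060648e-01  5.19402950e-01 -1.09133272e-01 -4.13572896e-04
 -9.44828685e-01  5.55387453e-01]
[1.6, 2.9, -1.4] [0.0, 0.003, -1.447]
```

Call:
move_arm(fingers=[85,85,85,85,85,85,85,85,85,85], travel=[[0,0,0],[0,0,0],[0,0,0],[0,0,0],[0,0,0],[0,0,0],[0,0,0],[0,0,0],[0,0,0],[0,0,0]], dr=[[0,0,-1.447],[0,0,-1.447],[0,0,-1.447],[0,0,-1.447],[0,0,-1.447],[0,0,-1.447],[0,0,-1.447],[0,0,-1.447],[0,0,-1.447],[0,0,-1.447]])

```text
clock: 2.2
position: [557.0, -316.7, 280.4]
ee_rot: [0.997, 0.083, -0.0, -0.0]
contact_force: [0.0, -0.2, -0.3]
gripper_width: 85.2
grasp_force: 0.0
```

```bash
python3 - <<'E'
from h import *
plan((557,-316.5,200,-1.4),(557,-316.5,184.5,-1.4))
E
```

```text
[0.0, -0.2, 80.4] [-0.0, 0.0, -0.004]
[0.0, -0.2, 95.9] [-0.0, 0.0, -0.004]
```

Call:
move_arm(fingers=[85,85,85,85,66,60,60,60,60,60], travel=[[0,0,45],[0,0,80],[0,0,96],[0,0,96],[0,0,96],[0,0,96],[0,0,96],[0,0,96],[0,0,96],[0,0,96]], dr=[[0,0,0],[0,0,0],[0,0,0],[0,0,0],[0,0,0],[0,0,0],[0,0,0],[0,0,0],[0,0,0],[0,0,0]])

```text
clock: 3.2
position: [557.8, -316.9, 186.5]
ee_rot: [0.997, 0.081, 0.001, 0.001]
contact_force: [-0.1, 0.9, 5.8]
gripper_width: 60.7
grasp_force: 42.1
```

```bash
python3 - <<'E'
from h import *
s=arm.read_state();print(s["position"],s["gripper_width"])
o=np.zeros((600,800,3),np.uint8)
o[:300,:400]=cv2.resize(arm.get_image("side")[90:165,250:350],(400,300),interpolation=2)
o[:300,400:]=cv2.resize(arm.get_image("top")[160:235,370:470],(400,300),interpolation=2)
save("g1.png",o)
E
```

```text
[ 557.7652158  -316.88613204  186.53914487] 60.72835677134039
```

View pics/g1.png

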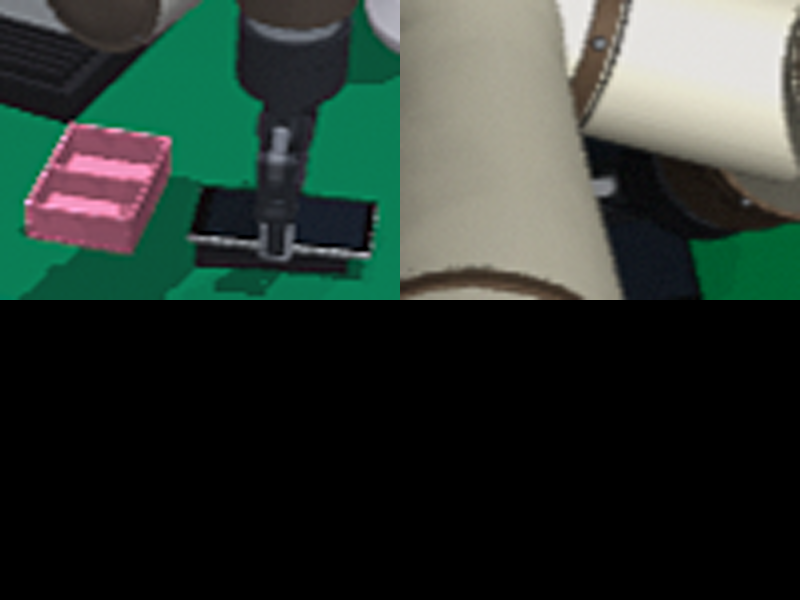

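```bash
python3 - <<'E'
from h import *
plan((557,-316.5,280,-1.4),(577.5,15,280,-3.13))
E
```

```text
[-0.4, -0.3, -93.4] [0.002, -0.003, -0.008]
[73.5, -324.1, -93.8] [-0.001, -0.004, 1.722]
```

Call:
move_arm(fingers=[57,57,57,57,57,57,57,57,57,57], travel=[[0,0,-10],[0,0,-30],[0,0,-60],[0,0,-94],[10,-35,-94],[18,-75,-94],[26,-115,-94],[34,-155,-94],[42,-195,-94],[51,-235,-94]], dr=[[0,0,0],[0,0,0],[0,0,0.05],[0,0,0.15],[0,0,0.29],[0,0,0.43],[0,0,0.57],[0,0,0.71],[0,0,0.85],[0,0,0.99]])

```text
clock: 4.3
position: [568.8, -75.0, 278.8]
ee_rot: [0.914, -0.405, -0.0, 0.0]
contact_force: [0.3, -1.7, 0.2]
gripper_width: 60.1
grasp_force: 64.8
```

```bash
python3 - <<'E'
from h import *
print(arm.read_state()["gripper_width"],arm.read_state()["joints"]);plan((577.5,15,280,-3.13))
E
```

```text
60.145073402571015 [ 1.51028596e-01  4.19253550e-01 -2.85892533e-01 -3.93900130e-04
 -8.66400294e-01  5.86054675e-01]
[-60.8, -66.9, -1.2] [0.001, 0.0, 0.725]
```

Call:
move_arm(fingers=[57,57,57,57,57,57,57,57,57,57], travel=[[-30,-34,-1],[-50,-56,-1],[-60.8,-66.9,-1],[-60.8,-66.9,-1],[-60.8,-66.9,-1],[-60.8,-66.9,-1],[-60.8,-66.9,20],[-60.8,-66.9,40],[-60.8,-66.9,50],[-60.8,-66.9,50]], dr=[[0,0,0.14],[0,0,0.28],[0,0,0.42],[0,0,0.56],[0,0,0.7],[0,0,0.725],[0,0,0.725],[0,0,0.725],[0,0,0.725],[0,0,0.725]])

```text
clock: 5.3
position: [577.0, 13.1, 227.2]
ee_rot: [0.714, -0.7, -0.001, 0.002]
contact_force: [-0.0, -1.2, 0.1]
gripper_width: 60.1
grasp_force: 64.8
```

```bash
python3 - <<'E'
from h import *
plan((577.5,15,208,-3.13),(577.5,15,201,-3.13))
o=np.zeros((600,800,3),np.uint8)
o[:,:]=cv2.resize(arm.get_image("side")[175:265,210:330],(800,600),interpolation=2)
save("g2.png",o)
E
```

```text
[-1.9, -0.6, 19.2] [0.004, -0.001, 0.007]
[-1.9, -0.6, 26.2] [0.004, -0.001, 0.007]
```

View pics/g2.png

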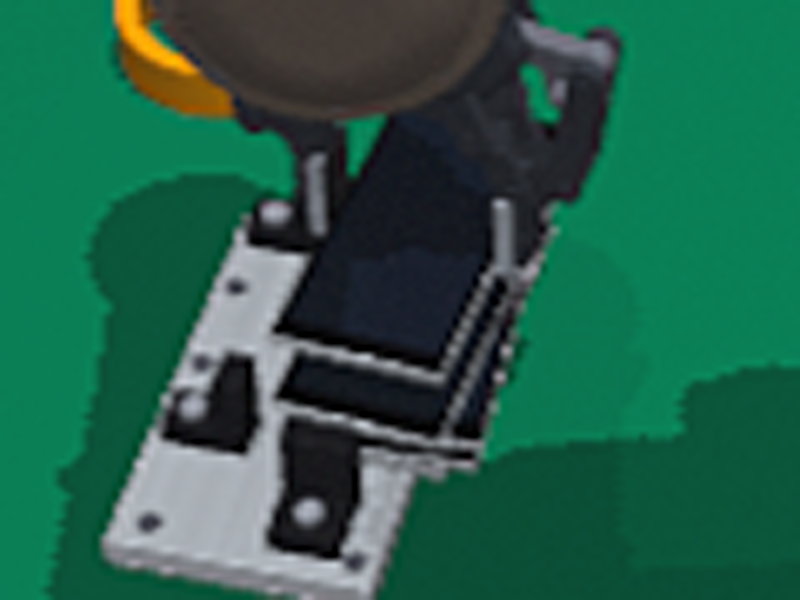

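Call:
move_arm(fingers=[57,57,57,57,57], travel=[[-1,0,10],[-1,0,18],[-1,0,22],[-1,0,24],[-1,0,25]], dr=[[0,0,0],[0,0,0],[0,0,0],[0,0,0],[0,0,0]])

```text
clock: 5.85
position: [577.5, 14.5, 204.3]
ee_rot: [0.714, -0.701, -0.0, 0.0]
contact_force: [-2.6, 0.1, 6.7]
gripper_width: 59.9
grasp_force: 69.6
```

Call:
move_arm(fingers=[57,57], travel=[[0,0,0],[0,0,0]], dr=[[0,0,0],[0,0,0]])

```text
clock: 6.05
position: [577.4, 14.4, 204.4]
ee_rot: [0.714, -0.701, -0.0, 0.0]
contact_force: [-3.1, 0.2, 4.1]
gripper_width: 60.0
grasp_force: 68.3
```

Call:
move_arm(fingers=[66,74,85,85,85,85,85,85,85], travel=[[0,0,0],[0,0,0],[0,0,0],[0,0,0],[0,0,-10],[0,0,-40],[0,0,-80],[-50,0,-80],[-100,0,-80]], dr=[[0,0,0],[0,0,0],[0,0,0],[0,0,0],[0,0,0],[0,0,0],[0,0,0],[0,0,0],[0,0,0]])

```text
clock: 6.95
position: [576.2, 114.5, 286.5]
ee_rot: [0.712, -0.702, 0.001, -0.002]
contact_force: [1.6, -0.0, -0.8]
gripper_width: 85.1
grasp_force: 0.0
```

```bash
python3 - <<'E'
from h import *
t=arm.get_image("top");s=arm.get_image("side")
np.save("t1.npy",t);np.save("s1.npy",s)
o=np.zeros((600,800,3),np.uint8)
o[:300,:510]=rect("top",t,580,20,42,170,100,3)
o[300:600,:510]=rect("side",s,580,20,42,170,100,3)
o[:300,510:800]=cv2.resize(s[190:265,215:305],(290,300),interpolation=2)
save("g3.png",np.clip(o.astype(float)*1.5+10,0,255).astype(np.uint8))
E
```

```text
(no output)
```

View pics/g3.png

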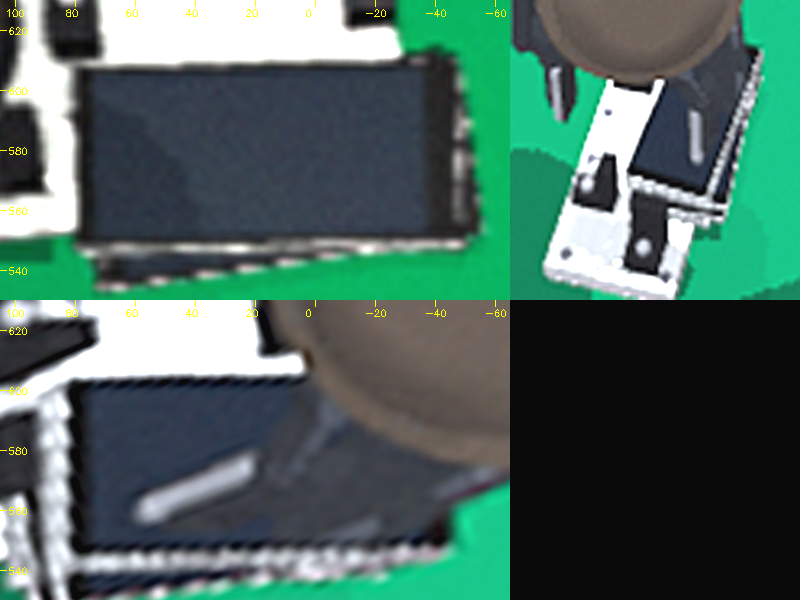

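```bash
python3 - <<'E'
from h import *
plan((575,29.2,230,-3.042),(575,29.2,175,-3.042))
E
```

```text
[89.8, 3.4, 55.1] [-0.004, 0.002, -0.076]
[89.9, 3.6, 110.1] [-0.004, 0.002, -0.076]
```

Call:
move_arm(fingers=[85,85,85,85,85], travel=[[45,2,28],[88,3,50],[88,3,55],[88,3,55],[88,3,55]], dr=[[0,0,-0.05],[0,0,-0.076],[0,0,-0.076],[0,0,-0.076],[0,0,-0.076]])

```text
clock: 7.55
position: [574.9, 26.7, 229.6]
ee_rot: [0.74, -0.673, 0.001, -0.001]
contact_force: [0.5, 0.4, 0.8]
gripper_width: 85.3
grasp_force: 0.0
```

```bash
python3 - <<'E'
from h import *
plan((575,29.2,185,-3.042),(575,29.2,175,-3.042))
E
```

```text
[-2.5, -0.2, 44.6] [-0.002, 0.0, -0.005]
[-2.5, -0.2, 54.6] [-0.002, 0.0, -0.005]
```

Call:
move_arm(fingers=[85,85,85,85,85,85], travel=[[-2,0,20],[-2,0,36],[-2,0,45],[-2,0,50],[-2,0,53],[-2,0,54]], dr=[[0,0,0],[0,0,0],[0,0,0],[0,0,0],[0,0,0],[0,0,0]])

```text
clock: 8.15
position: [574.5, 28.7, 175.1]
ee_rot: [0.74, -0.673, 0.0, -0.0]
contact_force: [-0.1, -0.3, -0.3]
gripper_width: 85.2
grasp_force: 0.0
```

Call:
move_arm(fingers=[85,85,85,85,85,85,85,85], travel=[[0,-3,0],[0,-6,0],[0,-9,0],[0,-12,0],[0,-14,0],[0,-16,0],[0,-18,0],[0,-19,0]], dr=[[0,0,0],[0,0,0],[0,0,0],[0,0,0],[0,0,0],[0,0,0],[0,0,0],[0,0,0]])

```text
clock: 8.95
position: [592.8, 30.0, 174.5]
ee_rot: [0.739, -0.673, -0.0, 0.001]
contact_force: [-3.2, -0.7, 2.2]
gripper_width: 84.9
grasp_force: 2.1
```

Call:
move_arm(fingers=[85,85,85,85,85], travel=[[0,-1,0],[0,-2,0],[0,-3,0],[0,-4,0],[0,-5,0]], dr=[[0,0,0],[0,0,0],[0,0,0],[0,0,0],[0,0,0]])

```text
clock: 9.45
position: [596.9, 30.3, 174.3]
ee_rot: [0.739, -0.673, -0.001, 0.002]
contact_force: [-7.8, -1.4, 5.0]
gripper_width: 84.9
grasp_force: 4.0
```

Call:
move_arm(fingers=[85,85,85,85], travel=[[0,-1,-0.5],[0,-2,-0.5],[0,-3,-0.5],[0,-3,-0.5]], dr=[[0,0,0],[0,0,0],[0,0,0],[0,0,0]])

```text
clock: 9.85
position: [598.7, 29.9, 174.2]
ee_rot: [0.739, -0.673, -0.003, 0.004]
contact_force: [-8.2, -2.0, 4.2]
gripper_width: 84.9
grasp_force: 4.6
```

Call:
move_arm(fingers=[85,85,85,85,85], travel=[[0,-1,0],[0,-2,0],[0,-3,0],[0,-4,0],[0,-4,0]], dr=[[0,0,0],[0,0,0],[0,0,0],[0,0,0],[0,0,0]])

```text
clock: 10.35
position: [600.3, 29.9, 173.7]
ee_rot: [0.739, -0.674, -0.005, 0.007]
contact_force: [-16.4, -1.8, 8.5]
gripper_width: 85.3
grasp_force: 7.9
```

```bash
python3 - <<'E'
from h import *
t=arm.get_image("top");s=arm.get_image("side")
o=np.zeros((600,800,3),np.uint8)
o[:,:400]=cv2.resize(s[185:275,215:275],(400,600),interpolation=2)
o[:300,400:]=cv2.resize(t[165:225,220:310],(400,300),interpolation=2)
o[300:,400:]=cv2.resize(s[185:245,240:320],(400,300),interpolation=2)
save("g4.png",np.clip(o.astype(float)*1.3+10,0,255).astype(np.uint8))
print(R.from_quat(arm.read_state()["ee_rot"]).as_matrix().round(4)[:,2])
E
```

```text
[-0.0173 -0.0039 -0.9998]
```

View pics/g4.png

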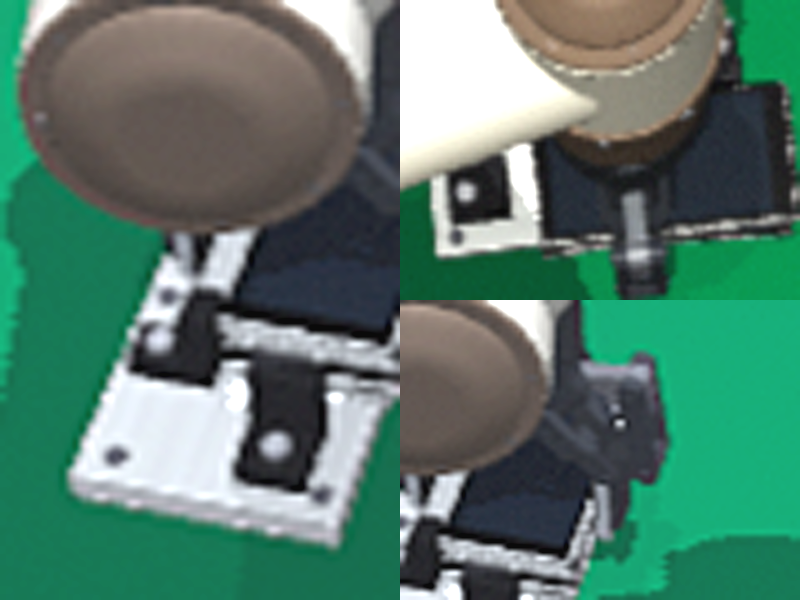

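Call:
move_arm(fingers=[85,85,85,85,85,85,85], travel=[[0,5,0],[0,9,-1],[0,9,-1],[0,7,-1],[0,5,-1],[0,3,-1],[0,3,-1]], dr=[[0,0,0],[0.03,0,0],[0.06,0,0],[0.06,0,0],[0.06,0,0],[0.06,0,0],[0.06,0,0]])

```text
clock: 11.15
position: [594.5, 28.6, 173.3]
ee_rot: [0.738, -0.674, 0.012, -0.01]
contact_force: [-21.8, -3.2, 12.3]
gripper_width: 85.3
grasp_force: 10.9
```

```bash
python3 - <<'E'
from h import *
s=arm.read_state();print(R.from_quat(s["ee_rot"]).as_matrix().round(4)[:,2],s["position"]+160*R.from_quat(s["ee_rot"]).as_matrix()[:,2])
E
```

```text
[ 0.0323 -0.0013 -0.9995] [599.64538366  28.36455325  13.4079377 ]
```

Call:
move_arm(fingers=[85,85,85,85,85,85], travel=[[0,6,0],[0,10,-1.5],[0,6,-1.5],[0,3,-1.5],[0,0,-1.5],[0,0,-1.5]], dr=[[-0.02,0,0],[-0.048,0,0],[-0.048,0,0],[-0.048,0,0],[-0.048,0,0],[-0.048,0,0]])

```text
clock: 11.75
position: [599.2, 30.6, 176.6]
ee_rot: [0.739, -0.674, 0.0, 0.0]
contact_force: [-11.7, 2.2, 7.6]
gripper_width: 84.9
grasp_force: 5.8
```

```bash
python3 - <<'E'
from h import *
s=arm.read_state();print(R.from_quat(s["ee_rot"]).as_matrix().round(4)[:,2],s["position"]+160*R.from_quat(s["ee_rot"]).as_matrix()[:,2])
E
```

```text
[ 5.e-04 -1.e-03 -1.e+00] [599.25054115  30.48693744  16.61374495]
```

Call:
move_arm(fingers=[85,85,85,85,40,10,0,0,0,0], travel=[[0,7,0],[0,12,0],[0,12,-30],[0,12,-70],[40,8,-80],[80,2,-80],[103,2,-80],[103,2,-80],[103,2,-60],[103,2,-60]], dr=[[0,0,0],[0,0,0],[0,0,0],[0,0,0],[0,0,0],[0,0,0],[0,0,0],[0,0,0],[0,0,0],[0,0,0]])

```text
clock: 12.75
position: [608.5, -71.5, 235.7]
ee_rot: [0.739, -0.673, 0.003, -0.004]
contact_force: [0.1, -0.4, -0.8]
gripper_width: 0.1
grasp_force: 0.0
```

```bash
python3 - <<'E'
from h import *
plan((598,-74,200,-3.042),(598,-74,183,-3.042))
t=arm.get_image("top");s=arm.get_image("side")
o=np.zeros((600,800,3),np.uint8)
o[:300,:510]=rect("top",t,590,20,42,170,100,3)
o[300:600,:510]=rect("side",s,590,20,42,170,100,3)
o[:400,510:800]=cv2.resize(s[185:285,235:308],(290,400),interpolation=2)
save("g5.png",np.clip(o.astype(float)*1.3+10,0,255).astype(np.uint8))
E
```

```text
[1.6, 11.0, 35.6] [-0.009, 0.0, -0.006]
[1.6, 11.1, 52.6] [-0.009, 0.0, -0.006]
```

View pics/g5.png

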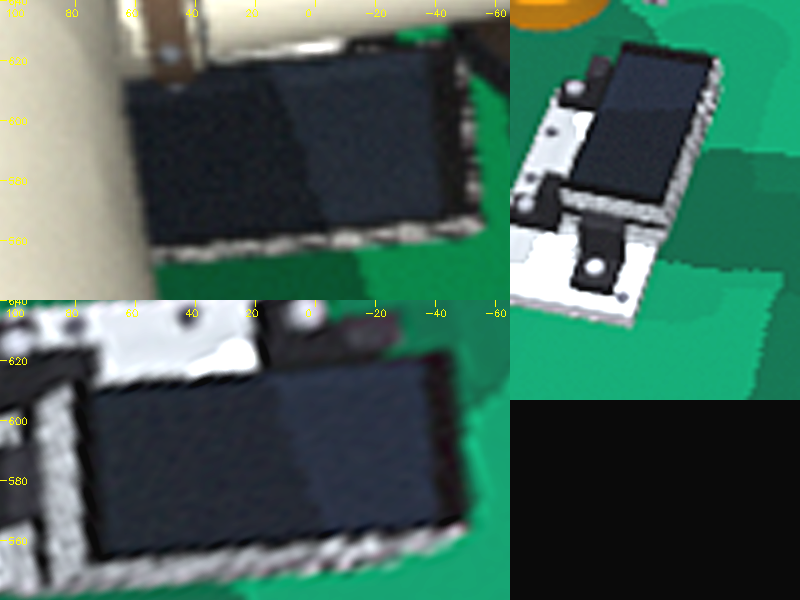

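Call:
move_arm(fingers=[0,0,0,0,0], travel=[[1,11,15],[1,11,35],[1,11,48],[1,11,53],[1,11,53]], dr=[[-0.009,0,0],[-0.009,0,0],[-0.009,0,0],[-0.009,0,0],[-0.009,0,0]])

```text
clock: 13.35
position: [599.0, -73.4, 184.2]
ee_rot: [0.74, -0.673, 0.001, -0.001]
contact_force: [-0.5, 0.4, -0.0]
gripper_width: -0.0
grasp_force: 0.0
```

```bash
cat >> h.py <<'E'
J=np.array([588.1,30.2]);PH=.1
def st():
    s=arm.read_state();M=R.from_quat(s["ee_rot"]).as_matrix();c,q=np.cos(PH),np.sin(PH);A=np.array([[c,q],[-q,c]])
    tip=s["position"]+165*M[:,2]
    print("tip jig",(A@(tip[:2]-J)).round(1),"z",s["position"][2].round(1),"tilt jig",(A@M[:2,2]).round(4),"F jig",(A@s["contact_force"][:2]).round(1),s["contact_force"][2].round(1),s["clock"])
E
python3 -c "
from h import *
st();plan((598,-74,183,-3.042))"
```

```text
tip jig [   0.9 -104.2] z 184.2 tilt jig [ 0.0025 -0.0002] F jig [-0.4  0.4] -0.0 13.35
[0.5, 1.1, 1.2] [-0.002, -0.0, -0.005]
```

Call:
move_arm(fingers=[0,0,0,0,0,0,0,0,0,0], travel=[[-3,1,1],[-6,1,1],[-9,1,1],[-12,1,1],[-14,1,1],[-16,1,1],[-18,1,1],[-20,1,1],[-22,1,1],[-23,1,1]], dr=[[0,0,0],[0,0,0],[0,0,0],[0,0,0],[0,0,0],[0,0,0],[0,0,0],[0,0,0],[0,0,0],[0,0,0]])

```text
clock: 14.35
position: [595.7, -50.8, 183.7]
ee_rot: [0.74, -0.673, 0.001, -0.001]
contact_force: [0.5, -5.4, 3.4]
gripper_width: -0.1
grasp_force: 2.2
```

```bash
python3 -c "
from h import *
st()"
```

```text
tip jig [ -0.  -81.4] z 183.7 tilt jig [ 0.0033 -0.0002] F jig [-0.  -5.4] 3.4 14.35
```

Call:
move_arm(fingers=[0,0,0,0,0], travel=[[-1,0,0],[-2,0,0],[-3,0,0],[-4,0,0],[-4,0,0]], dr=[[0,0,0],[0,0,0],[0,0,0],[0,0,0],[0,0,0]])

```text
clock: 14.85
position: [595.2, -47.9, 183.7]
ee_rot: [0.74, -0.673, 0.001, -0.0]
contact_force: [1.9, -8.9, 2.7]
gripper_width: 0.3
grasp_force: 4.5
```

```bash
python3 -c "
from h import *
st()"
```

```text
tip jig [ -0.3 -78.7] z 183.7 tilt jig [ 0.0024 -0.0013] F jig [ 1.  -9.1] 2.7 14.85
```

Call:
move_arm(fingers=[0,0,0,0,0], travel=[[-1,0,0],[-2,0,0],[-3,0,0],[-4,0,0],[-4,0,0]], dr=[[0,0,0],[0,0,0],[0,0,0],[0,0,0],[0,0,0]])

```text
clock: 15.35
position: [595.2, -47.1, 183.7]
ee_rot: [0.739, -0.673, 0.002, 0.001]
contact_force: [4.2, -24.9, 0.3]
gripper_width: 0.0
grasp_force: 12.5
```

```bash
python3 -c "
from h import *
st()"
```

```text
tip jig [ -0.4 -78.4] z 183.7 tilt jig [ 0.0017 -0.0049] F jig [  1.7 -25.2] 0.3 15.35
```

Call:
move_arm(fingers=[0,0,0,0,0,0], travel=[[5,0,0],[6,0,0],[5,0,0],[3,0,0],[1,0,0],[1,0,0]], dr=[[0,-0.005,0],[0,-0.01,0],[0,-0.01,0],[0,-0.01,0],[0,-0.01,0],[0,-0.01,0]])

```text
clock: 15.95
position: [594.8, -48.5, 183.1]
ee_rot: [0.74, -0.673, -0.002, -0.001]
contact_force: [4.6, -28.8, -2.3]
gripper_width: 0.3
grasp_force: 14.5
```

```bash
python3 -c "
from h import *
st()"
```

```text
tip jig [ -1.3 -78.3] z 183.1 tilt jig [-0.0006  0.0041] F jig [  1.7 -29.1] -2.3 15.95
```

Call:
move_arm(fingers=[0,0,0,0,0,40,85,85,85,85], travel=[[6,0,0],[12,0,0],[12,0,-30],[12,0,-75],[-25,0,-90],[-70,0,-90],[-78,0,-90],[-78,0,-60],[-78,0,-60],[-78,0,-60]], dr=[[0,0.01,0],[0,0.01,0],[0,0.01,0],[0,0.01,0],[0,0.01,0],[0,0.01,0],[0,0.01,0],[0,0.01,0],[0,0.01,0],[0,0.01,0]])

```text
clock: 16.95
position: [587.3, 33.4, 243.7]
ee_rot: [0.74, -0.673, 0.0, -0.0]
contact_force: [0.2, 0.5, 0.5]
gripper_width: 72.4
grasp_force: 0.0
```

```bash
python3 -c "
from h import *
st();plan((588,30.2,190,-3.042),(588,30.2,176,-3.042))"
```

```text
tip jig [-0.4  3.2] z 243.7 tilt jig [ 0.0006 -0.0003] F jig [0.2 0.5] 0.5 16.95
[3.2, -0.4, 53.7] [-0.001, -0.0, -0.005]
[3.2, -0.4, 67.7] [-0.001, -0.0, -0.005]
```

Then descend and tap at +x with the lean compensated (command lean 0.012).

Call:
move_arm(fingers=[85,85,85,85,85,85], travel=[[3,0,0],[3,0,0],[3,0,30],[3,0,55],[3,0,66.5],[3,0,66.5]], dr=[[0,0,0],[0.005,0,0],[0.012,0,0],[0.012,0,0],[0.012,0,0],[0.012,0,0]])

```text
clock: 17.55
position: [587.7, 29.7, 176.7]
ee_rot: [0.739, -0.673, 0.004, -0.004]
contact_force: [0.1, 0.2, 1.0]
gripper_width: 84.9
grasp_force: 0.0
```

Call:
move_arm(fingers=[85,85,85,85,85,85,85], travel=[[0,-4,0],[0,-8,0],[0,-10,0],[0,-12,0],[0,-13,0],[0,-14,0],[0,-14,0]], dr=[[0,0,0],[0,0,0],[0,0,0],[0,0,0],[0,0,0],[0,0,0],[0,0,0]])

```text
clock: 18.25
position: [598.8, 31.0, 178.6]
ee_rot: [0.739, -0.674, 0.002, -0.001]
contact_force: [-11.1, 1.8, 10.6]
gripper_width: 84.9
grasp_force: 7.3
```

```bash
python3 -c "
from h import *
st()"
```

```text
tip jig [11.4 -0.4] z 178.6 tilt jig [ 0.0042 -0.001 ] F jig [-10.8   2.9] 10.6 18.25
```

Call:
move_arm(fingers=[85,85,85,85,85,85,85,85,85,85], travel=[[0,6,0],[0,11,0],[0,11,-30],[0,11,-70],[-20,20,-100],[-60,30,-110],[-100,45,-110],[-140,60,-110],[-180,80,-110],[-220,100,-110]], dr=[[-0.01,0,0],[-0.01,0,0],[-0.01,0,0],[-0.01,0,0],[-0.01,0,0],[-0.01,0,0],[-0.01,0,0],[-0.01,0,0],[-0.01,0,0],[-0.01,0,0]])

```text
clock: 19.25
position: [479.4, 242.5, 287.1]
ee_rot: [0.739, -0.673, 0.002, -0.003]
contact_force: [0.6, -0.4, 0.8]
gripper_width: 85.0
grasp_force: 0.0
```

```bash
python3 - <<'E'
from h import *
t=np.load("t0.npy")
for n,im in(("top",t),("side",np.load("s0.npy"))):
  for nm,z,w,f in(("bar",56,110,lambda a:(a[...,0]>150)&(a[...,1]<80)),("blk",22,150,lambda a:(a[...,1]>200)&(a[...,0]>200)|(a[...,0]>150)&(a[...,1]<80))):
    W=np.array([[z and 540,313+w/2,z],[540,313-w/2,z],[440,313-w/2,z],[440,313+w/2,z]]);s=4
    d=np.float32([[0,0],[w*s,0],[w*s,100*s],[0,100*s]])
    H=cv2.getPerspectiveTransform(np.float32(proj(n,W)),d);o=cv2.warpPerspective(im,H,(w*s,100*s))
    m=f(o).astype(np.uint8);c=max(cv2.findContours(m,0,1)[0],key=cv2.contourArea)
    (u,v),sz,a=cv2.minAreaRect(c);print(n,nm,"x",540-v/s,"y",313+w/2-u/s,np.array(sz)/s,a)
st()
t=arm.get_image("top");s=arm.get_image("side");np.save("t2.npy",t);np.save("s2.npy",s)
o=np.zeros((600,800,3),np.uint8)
o[:300,:510]=rect("top",t,590,20,42,170,100,3)
o[300:600,:510]=rect("side",s,590,20,42,170,100,3)
o[:400,510:800]=cv2.resize(s[185:285,235:308],(290,400),interpolation=2)
o[400:,510:800]=cv2.resize(s[195:245,240:313],(290,200),interpolation=2)
save("g6.png",np.clip(o.astype(float)*1.3+10,0,255).astype(np.uint8))
E
```

```text
top bar x 489.1080741882324 y 312.2890434265137 [13.53934669 75.88514709] 88.93909454345703
top blk x 489.2128372192383 y 312.5979766845703 [41.08191681 90.04542542] 88.66777801513672
side bar x 485.34876251220703 y 315.2240219116211 [14.24227238 75.68460083] 88.5497817993164
side blk x 486.73917388916016 y 314.2202606201172 [40.06156158 90.25326538] 88.9583740234375
tip jig [-85.8 222.3] z 287.1 tilt jig [0.0074 0.0016] F jig [ 0.5 -0.4] 0.8 19.25
```

View pics/g6.png

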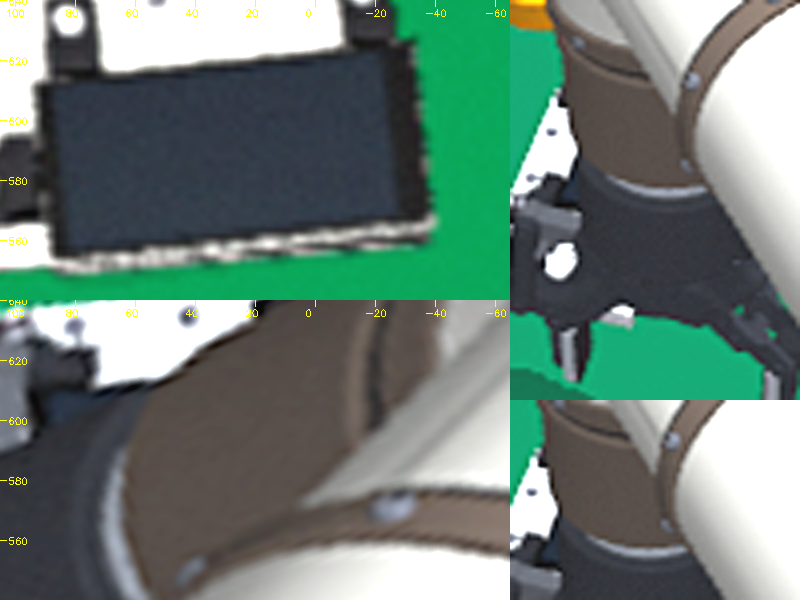

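```bash
cat > e.py <<'E'
from h import *
def jrect(n,im,z,x0,x1,y0,y1,s=4):
    c,q=np.cos(PH),np.sin(PH);f=lambda x,y:[J[0]+c*x-q*y,J[1]+q*x+c*y,z]
    W=[f(x1,y1),f(x1,y0),f(x0,y0),f(x0,y1)];w,h=(y1-y0)*s,(x1-x0)*s
    H=cv2.getPerspectiveTransform(np.float32(proj(n,W)),np.float32([[0,0],[w,0],[w,h],[0,h]]))
    return cv2.warpPerspective(im,H,(w,h),flags=cv2.INTER_CUBIC).astype(int)
E
python3 - <<'E'
from e import *
t=np.load("t2.npy")
# profile across -x side at several jig y, printed as brightness(red channel) vs jig x on z=42 plane
o=jrect("top",t,42,-48,-24,-75,75)
for y in(55,35,15,-5,-25,-45,-58):
    u=(75-y)*4;col=o[:,u-12:u+12,0].mean(1)[::-1]
    print(y,col[::4].round().astype(int).tolist())
print("x from -48 to -25 step1")
o=jrect("top",t,42,-35,35,-80,-55)
for x in(20,10,0,-10,-20,-28):
    v=(35-x)*4;r=o[v-8:v+8,:,0].mean(0)[::-1];print(x,r[::4].round().astype(int).tolist())
E
```

```text
55 [0, 0, 0, 0, 0, 0, 0, 0, 0, 0, 0, 2, 7, 33, 78, 119, 148, 156, 131, 83, 37, 23, 20, 20]
35 [0, 0, 0, 0, 0, 0, 0, 0, 0, 0, 0, 2, 15, 44, 87, 124, 153, 158, 130, 80, 37, 24, 25, 25]
15 [0, 0, 0, 0, 0, 0, 0, 0, 0, 0, 0, 5, 33, 66, 88, 101, 119, 128, 110, 72, 37, 23, 22, 25]
-5 [0, 0, 0, 0, 0, 0, 0, 0, 0, 0, 0, 6, 39, 70, 75, 75, 104, 134, 125, 81, 40, 25, 24, 26]
-25 [0, 0, 0, 0, 0, 0, 0, 0, 0, 0, 0, 22, 70, 106, 95, 73, 99, 143, 144, 100, 53, 31, 25, 25]
-45 [0, 0, 0, 0, 0, 0, 0, 0, 0, 1, 5, 34, 85, 116, 97, 67, 84, 123, 129, 100, 63, 40, 29, 25]
-58 [0, 0, 0, 0, 0, 0, 0, 0, 0, 0, 11, 32, 41, 30, 34, 63, 96, 118, 117, 91, 53, 26, 22, 24]
x from -48 to -25 step1
20 [0, 0, 0, 0, 0, 0, 0, 0, 0, 0, 0, 0, 1, 5, 13, 20, 20, 19, 18, 18, 19, 20, 20, 20, 23]
10 [0, 0, 0, 0, 0, 0, 0, 0, 0, 0, 4, 11, 26, 42, 49, 39, 26, 21, 20, 19, 19, 20, 20, 21, 24]
0 [0, 0, 0, 0, 0, 0, 0, 0, 0, 0, 0, 1, 3, 9, 16, 20, 22, 22, 22, 22, 22, 22, 23, 24, 26]
-10 [0, 0, 0, 0, 0, 0, 0, 0, 0, 0, 6, 20, 39, 58, 64, 50, 30, 21, 21, 21, 23, 24, 23, 23, 25]
-20 [0, 0, 0, 0, 0, 0, 0, 0, 0, 0, 0, 5, 17, 27, 27, 23, 22, 22, 22, 22, 22, 22, 23, 25, 28]
-28 [0, 0, 0, 0, 0, 0, 0, 0, 0, 0, 14, 42, 77, 103, 111, 98, 79, 70, 67, 62, 60, 59, 64, 67, 64]
```

```bash
python3 - <<'E'
from e import *
for n,im in(("top",np.load("t0.npy")),("top",np.load("t2.npy")),("side",np.load("s0.npy"))):
    o=jrect(n,im,12,50,85,-60,110)[...,0]
    ys=np.arange(-30,95,4);ed=[]
    for y in ys:
        u=int((110-y)*4);p=o[:,u-6:u+6].mean(1);ed.append(85-np.interp(110,p[:100],np.arange(100))/4 if p.max()>150 else np.nan)
    # top-right corner of the picture may hide parts: robust fit
    ed=np.array(ed);g=np.isfinite(ed);k=np.polyfit(ys[g],ed[g],1)
    r=ed-np.polyval(k,ys);g&=abs(r)<1;k=np.polyfit(ys[g],ed[g],1);print(n,"edge x",k[1].round(2),"dyaw",-k[0].round(4),g.sum())
    o=jrect(n,im,12,-20,60,95,120)[...,0];xs=np.arange(30,58,3) ;ed=[]
    for x in xs:
        v=int((60-x)*4);p=o[v-6:v+6].mean(0);ed.append(120-np.interp(110,p[:80],np.arange(80))/4)
    k=np.polyfit(xs,ed,1);print("  edge y",np.polyval(k,0).round(2),"dyaw",k[0].round(4))
plan((535,0,280,-1.471))
E
```

```text
top edge x 69.63 dyaw 0.0019 16
  edge y 104.26 dyaw 0.0138
top edge x 69.63 dyaw 0.0016 16
  edge y 104.29 dyaw 0.0135
side edge x 66.85 dyaw 0.0037 10
  edge y 112.03 dyaw 0.0273
[249.2, -31.8, 7.0] [-0.008, -0.004, -1.57]
```

```bash
python3 - <<'E'
from h import *
plan((539,-20,270,-1.469))
E
```

```text
[269.5, -33.8, 16.9] [-0.008, -0.004, -1.572]
```

Call:
move_arm(fingers=[40,0,0,0,0,0,0,0,0,0], travel=[[40,-5,7],[80,-10,10],[120,-15,15],[160,-20,15],[200,-25,15],[240,-29,15],[265,-32,15],[265,-32,15],[265,-32,15],[265,-32,15]], dr=[[0,0,-0.14],[0,0,-0.28],[0,0,-0.42],[0,0,-0.56],[0,0,-0.7],[0,0,-0.84],[0,0,-0.98],[0,0,-1.12],[0,0,-1.26],[0,0,-1.4]])

```text
clock: 20.35
position: [537.2, -20.9, 272.0]
ee_rot: [0.999, -0.036, 0.003, -0.0]
contact_force: [0.0, -0.4, -0.0]
gripper_width: -0.1
grasp_force: 0.0
```

```bash
python3 - <<'E'
from h import *
plan((539,-20,200,-1.469),(539,-20,183,-1.469));st()
E
```

```text
[1.2, -0.9, 72.0] [-0.001, -0.007, -0.174]
[1.1, -0.9, 89.0] [-0.001, -0.007, -0.174]
tip jig [-54.6 -45.8] z 272.0 tilt jig [0.0068 0.    ] F jig [ 0.  -0.4] -0.0 20.35
```

Call:
move_arm(fingers=[0,0,0,0,0,0,0], travel=[[0,0,20],[0,0,45],[0,0,70],[0,0,82],[0,0,88],[0,0,88],[0,0,88]], dr=[[0,-0.007,-0.12],[0,-0.007,-0.174],[0,-0.007,-0.174],[0,-0.007,-0.174],[0,-0.007,-0.174],[0,-0.007,-0.174],[0,-0.007,-0.174]])

```text
clock: 21.05
position: [537.8, -19.8, 184.6]
ee_rot: [0.999, 0.049, 0.0, -0.0]
contact_force: [0.5, 0.3, 0.2]
gripper_width: -0.1
grasp_force: 0.0
```

Call:
move_arm(fingers=[0,0,0,0,0,0,0,0], travel=[[3,0,0],[5,0,0],[7,0,0],[9,0,0],[10,0,0],[11,0,0],[12,0,0],[12,0,0]], dr=[[0,0,0],[0,0,0],[0,0,0],[0,0,0],[0,0,0],[0,0,0],[0,0,0],[0,0,0]])

```text
clock: 21.85
position: [549.0, -18.8, 183.5]
ee_rot: [0.999, 0.048, -0.002, -0.0]
contact_force: [-2.3, 0.3, 0.6]
gripper_width: 0.3
grasp_force: 0.5
```

```bash
python3 - <<'E'
from h import *
plan((539,-20,183,-1.469));st()
E
```

```text
[-10.0, 0.3, 0.5] [-0.001, 0.003, -0.005]
tip jig [-44.4 -44.7] z 183.5 tilt jig [-0.0032  0.0005] F jig [-2.2  0.5] 0.6 21.85
```

Call:
move_arm(fingers=[0,0,0,0,0,0], travel=[[0,0,0],[1,0,0],[2,0,0],[3,0,0],[4,0,0],[4,0,0]], dr=[[0,0.01,0],[0,0.02,0],[0,0.02,0],[0,0.02,0],[0,0.02,0],[0,0.02,0]])

```text
clock: 22.45
position: [550.0, -19.2, 182.9]
ee_rot: [0.999, 0.048, 0.004, -0.0]
contact_force: [-9.5, -0.5, 6.5]
gripper_width: 0.2
grasp_force: 5.0
```

```bash
python3 - <<'E'
from h import *
st()
E
```

```text
tip jig [-41.5 -45.4] z 182.9 tilt jig [ 0.0078 -0.0003] F jig [-9.5  0.4] 6.5 22.45
```

Call:
move_arm(fingers=[0,0,0,0], travel=[[1,0,0],[2,0,0],[3,0,0],[3,0,0]], dr=[[0,0,0],[0,0,0],[0,0,0],[0,0,0]])

```text
clock: 22.85
position: [551.1, -19.1, 182.4]
ee_rot: [0.999, 0.048, 0.001, 0.0]
contact_force: [-14.9, 0.3, 9.8]
gripper_width: 0.4
grasp_force: 7.3
```

```bash
python3 - <<'E'
from h import *
st()
E
```

```text
tip jig [-41.4 -45.5] z 182.4 tilt jig [ 0.0015 -0.0005] F jig [-14.8   1.7] 9.8 22.85
```

Call:
move_arm(fingers=[0,0,0,0,0,0,0,0], travel=[[-6,0,0],[-12,0,-1],[-12,-30,-1],[-12,-70,-1],[-12,-90,-1],[-12,-90,-1],[-7,-90,-1],[-4,-90,-1]], dr=[[0,0,0],[0,0,0],[0,0,0],[0,0,0],[0,0,0],[0,0,0],[0,0,0],[0,0,0]])

```text
clock: 23.65
position: [540.7, 70.1, 183.7]
ee_rot: [0.999, 0.047, 0.004, 0.0]
contact_force: [-14.7, 3.9, 6.4]
gripper_width: 0.3
grasp_force: 6.8
```

Call:
move_arm(fingers=[0,0,0,0,0], travel=[[1,0,0],[2,0,0],[3,0,0],[4,0,0],[4,0,0]], dr=[[0,0,0],[0,0,0],[0,0,0],[0,0,0],[0,0,0]])

```text
clock: 24.15
position: [542.0, 69.5, 183.0]
ee_rot: [0.999, 0.047, -0.0, 0.001]
contact_force: [-18.4, 5.8, 8.3]
gripper_width: 0.1
grasp_force: 8.8
```

```bash
python3 - <<'E'
from h import *
st()
E
```

```text
tip jig [-42.   43.3] z 183.0 tilt jig [-0.0003 -0.0021] F jig [-17.7   7.6] 8.3 24.15
```

Call:
move_arm(fingers=[0,0,0,0,0,0,0,0,0,0], travel=[[-6,0,0],[-12,0,0],[-12,0,-35],[-12,20,-80],[-5,60,-90],[10,100,-90],[42,147,-90],[42,147,-90],[42,147,-90],[42,147,-90]], dr=[[0,0,0],[0,0,0],[0,0,0.14],[0,0,0.28],[0,0,0.42],[0,0,0.56],[0,0,0.7],[0,0,0.84],[0,0,0.98],[0,0,1.12]])

```text
clock: 25.15
position: [602.6, -72.6, 275.5]
ee_rot: [0.87, -0.493, 0.008, -0.006]
contact_force: [0.2, -0.2, -0.6]
gripper_width: -0.1
grasp_force: 0.0
```

```bash
python3 - <<'E'
from h import *
st();plan((598.3,-72,184,-3.04))
E
```

```text
tip jig [   7.5 -103.7] z 275.5 tilt jig [0.0202 0.0003] F jig [ 0.1 -0.2] -0.6 25.15
[-3.5, 5.1, 91.4] [-0.02, -0.004, 0.438]
```

Call:
move_arm(fingers=[0,0,0,0,0,0,0,0,0], travel=[[-3,5,0],[-3,5,0],[-3,5,15],[-3,5,40],[-3,5,65],[-3,5,85],[-3,5,91],[-3,5,91],[-3,5,91]], dr=[[-0.01,0,0.14],[-0.02,-0.004,0.28],[-0.02,-0.004,0.42],[-0.02,-0.004,0.438],[-0.02,-0.004,0.438],[-0.02,-0.004,0.438],[-0.02,-0.004,0.438],[-0.02,-0.004,0.438],[-0.02,-0.004,0.438]])

```text
clock: 26.05
position: [598.4, -71.0, 185.4]
ee_rot: [0.745, -0.667, 0.0, 0.0]
contact_force: [0.4, -0.2, -0.4]
gripper_width: 0.2
grasp_force: 0.0
```

```bash
python3 - <<'E'
from h import *
st();plan((598.3,-72,184,-3.04))
E
```

```text
tip jig [   0.2 -101.8] z 185.4 tilt jig [ 0.0003 -0.0004] F jig [ 0.4 -0.3] -0.4 26.05
[1.0, 0.2, 1.4] [-0.0, -0.0, 0.008]
```

Push to the end stop (home was at tip −78.4).

Call:
move_arm(fingers=[0,0,0,0,0,0,0,0,0,0], travel=[[-6,0,1],[-12,0,1],[-16,0,1],[-18,0,1],[-20,0,1],[-22,0,1],[-24,0,1],[-25,0,1],[-26,0,1],[-26,0,1]], dr=[[0,0,0.008],[0,0,0.008],[0,0,0.008],[0,-0.005,0.008],[0,-0.005,0.008],[0,-0.005,0.008],[0,-0.005,0.008],[0,-0.005,0.008],[0,-0.005,0.008],[0,-0.005,0.008]])

```text
clock: 27.05
position: [595.1, -48.1, 183.5]
ee_rot: [0.742, -0.67, -0.001, 0.001]
contact_force: [2.5, -16.6, -1.8]
gripper_width: -0.3
grasp_force: 8.1
```

```bash
python3 - <<'E'
from h import *
st()
E
```

```text
tip jig [ -1.4 -78.4] z 183.5 tilt jig [-0.0033  0.001 ] F jig [  0.9 -16.8] -1.8 27.05
```

Call:
move_arm(fingers=[0,0,0,0,0,0,0,0], travel=[[6,0,0],[12,0,0],[20,0,-30],[50,0,-75],[90,0,-100],[130,0,-100],[150,0,-100],[150,0,-100]], dr=[[0,0,0],[0,0,0],[0,0,0],[0,0,0],[0,0,0],[0,0,0],[0,0,0],[0,0,0]])

```text
clock: 27.85
position: [610.2, -196.9, 282.6]
ee_rot: [0.741, -0.671, -0.002, -0.001]
contact_force: [-0.1, 0.6, -0.1]
gripper_width: -0.2
grasp_force: 0.0
```

```bash
cat > prof.py <<'E'
from e import *
t=arm.get_image("top");s=arm.get_image("side");np.save("t3.npy",t);np.save("s3.npy",s)
for n,im in(("top",t),("side",s)):
    o=jrect(n,im,42,-56,-20,-75,75);print(n,"x -56..-21")
    for y in(55,35,15,-5,-25,-45,-58):
        u=(75-y)*4;print(y,o[:,u-12:u+12,0].mean(1)[::-1][::4].round().astype(int).tolist())
o=jrect("top",t,42,-35,35,-80,-55);print("top y -80..")
for x in(20,10,0,-10,-20,-28):
    v=(35-x)*4;print(x,o[v-8:v+8,:,0].mean(0)[::-1][::4].round().astype(int).tolist())
E
python3 prof.py
```

```text
top x -56..-21
55 [0, 0, 0, 0, 0, 0, 0, 0, 0, 0, 0, 0, 0, 0, 0, 0, 0, 0, 0, 0, 0, 15, 54, 94, 123, 130, 109, 67, 29, 16, 15, 15, 19, 20, 19, 19]
35 [0, 0, 0, 0, 0, 0, 0, 0, 0, 0, 0, 0, 0, 0, 0, 0, 0, 0, 0, 0, 1, 14, 49, 85, 109, 112, 91, 56, 26, 17, 18, 21, 26, 26, 25, 25]
15 [0, 0, 0, 0, 0, 0, 0, 0, 0, 0, 0, 0, 0, 0, 0, 0, 0, 0, 0, 0, 0, 12, 48, 86, 115, 122, 102, 63, 28, 19, 20, 20, 24, 26, 26, 26]
-5 [108, 107, 106, 106, 106, 106, 104, 101, 98, 97, 94, 90, 86, 81, 77, 73, 71, 68, 65, 59, 52, 50, 65, 84, 99, 104, 91, 66, 41, 33, 33, 31, 32, 32, 31, 30]
-25 [155, 154, 153, 153, 153, 153, 153, 154, 153, 153, 152, 152, 153, 153, 154, 154, 153, 152, 150, 150, 149, 149, 148, 148, 147, 147, 147, 147, 147, 146, 145, 144, 144, 144, 144, 143]
-45 [176, 176, 176, 176, 175, 174, 175, 177, 177, 175, 174, 175, 176, 176, 176, 176, 175, 175, 175, 175, 175, 174, 175, 175, 175, 173, 172, 172, 173, 172, 172, 172, 172, 172, 171, 170]
-58 [184, 184, 182, 182, 182, 182, 182, 181, 181, 182, 183, 183, 182, 182, 181, 181, 181, 182, 181, 181, 181, 181, 180, 181, 181, 181, 181, 181, 180, 179, 180, 180, 180,
[... 1155 characters left out ...]
82, 181, 181, 181, 180, 179, 177, 175, 174, 172, 171]
10 [190, 189, 189, 189, 190, 189, 188, 187, 187, 187, 185, 183, 182, 183, 183, 182, 180, 180, 180, 180, 180, 180, 179, 178, 177]
0 [189, 189, 188, 188, 188, 188, 187, 186, 185, 184, 184, 184, 183, 182, 182, 181, 181, 180, 180, 179, 178, 176, 175, 177, 178]
-10 [189, 189, 188, 188, 188, 187, 185, 184, 184, 183, 183, 184, 184, 182, 181, 181, 181, 180, 179, 178, 178, 178, 177, 176, 176]
-20 [190, 190, 189, 188, 187, 186, 186, 185, 184, 184, 184, 183, 183, 183, 183, 183, 182, 182, 182, 182, 181, 180, 178, 178, 178]
-28 [188, 188, 189, 189, 189, 188, 187, 186, 186, 186, 185, 184, 184, 184, 184, 184, 183, 182, 182, 181, 181, 181, 180, 179, 179]
```

```bash
python3 -c "
from h import *
plan((487.7,313.5,290,-3.12))"
```

```text
[-517.9, 70.6, -4.8] [0.003, 0.005, 0.08]
```

Call:
move_arm(fingers=[0,0,0,20,50,50,50,50,50,50], travel=[[-48,6,-5],[-96,12,-8],[-144,19,-8],[-192,26,-8],[-240,33,-8],[-288,39,-8],[-336,46,-8],[-384,52,-8],[-432,59,-5],[-480,65,-5]], dr=[[0,0,0],[0,0,0.02],[0,0,0.04],[0,0,0.08],[0,0,0.08],[0,0,0.08],[0,0,0.08],[0,0,0.08],[0,0,0.08],[0,0,0.08]])

```text
clock: 28.95
position: [494.8, 279.1, 289.9]
ee_rot: [0.716, -0.698, -0.003, -0.0]
contact_force: [1.7, 0.5, -0.5]
gripper_width: 50.0
grasp_force: 0.0
```

```bash
python3 - <<'E'
from e import *
plan((487.7,313.5,260,-3.12))
t=arm.get_image("top");np.save("t4.npy",t)
o=jrect("top",t,42,-48,-24,-75,75)
for y in(55,35,15,-5,-25,-45,-58):
    u=(75-y)*4;print(y,o[:,u-12:u+12,0].mean(1)[::-1][::4].round().astype(int).tolist())
o=jrect("top",t,42,-35,35,-80,-55)
for x in(20,10,0,-10,-20,-28):
    v=(35-x)*4;print(x,o[v-8:v+8,:,0].mean(0)[::-1][::4].round().astype(int).tolist())
E
```

```text
[-34.4, 6.2, 30.1] [0.003, 0.004, 0.003]
55 [0, 0, 0, 0, 0, 0, 0, 0, 0, 0, 0, 0, 1, 21, 68, 116, 151, 159, 132, 82, 36, 22, 20, 19]
35 [0, 0, 0, 0, 0, 0, 0, 0, 0, 0, 0, 0, 1, 15, 59, 104, 134, 136, 110, 67, 32, 24, 27, 28]
15 [0, 0, 0, 0, 0, 0, 0, 0, 0, 0, 0, 0, 0, 16, 60, 106, 140, 149, 126, 79, 37, 25, 26, 27]
-5 [0, 0, 0, 0, 0, 0, 0, 0, 0, 0, 0, 0, 0, 19, 68, 117, 147, 147, 121, 78, 39, 26, 27, 28]
-25 [0, 0, 0, 0, 0, 0, 0, 0, 0, 0, 0, 1, 1, 22, 72, 121, 144, 137, 111, 73, 37, 25, 25, 26]
-45 [0, 0, 0, 0, 0, 0, 0, 0, 0, 0, 0, 0, 0, 15, 61, 109, 145, 154, 132, 86, 40, 24, 24, 24]
-58 [0, 0, 0, 0, 0, 0, 0, 0, 0, 0, 0, 0, 2, 9, 39, 83, 125, 151, 150, 117, 69, 30, 21, 19]
20 [0, 0, 0, 0, 0, 0, 0, 0, 0, 0, 0, 2, 4, 10, 19, 26, 26, 23, 22, 21, 21, 20, 20, 21, 23]
10 [0, 0, 0, 0, 0, 0, 0, 0, 0, 0, 3, 10, 26, 44, 51, 41, 27, 21, 20, 18, 19, 20, 20, 22, 24]
0 [0, 0, 0, 0, 0, 0, 0, 0, 0, 0, 0, 1, 3, 8, 16, 23, 23, 22, 22, 22, 21, 21, 21, 21, 23]
-10 [0, 0, 0, 0, 0, 0, 0, 0, 0, 0, 3, 11, 26, 44, 52, 44, 29, 22, 22, 22, 24, 25, 24, 24, 25]
-20 [0, 0, 0, 0, 0, 0, 0, 0, 0, 0, 0, 2, 7, 14, 19, 21, 23, 23, 24, 24, 23, 22, 22, 24, 28]
-28 [0, 0, 0, 0, 0, 0, 0, 0, 0, 0, 13, 38, 68, 91, 97, 83, 66, 68, 77, 79, 79, 78, 79, 79, 79]
```

Call:
move_arm(fingers=[50,50,50,50,50,50], travel=[[-34,6,5],[-34,6,20],[-34,6,30],[-34,6,30],[-34,6,30],[-34,6,30]], dr=[[0,0,0],[0,0,0],[0,0,0],[0,0,0],[0,0,0],[0,0,0]])

```text
clock: 29.6
position: [490.3, 310.0, 260.9]
ee_rot: [0.715, -0.699, -0.003, -0.001]
contact_force: [-0.7, -0.4, 0.3]
gripper_width: 50.0
grasp_force: 0.0
```

```bash
python3 -c "
from h import *
plan((487.7,313.5,205,-3.12))"
```

```text
[-3.3, 2.4, 55.9] [0.002, 0.005, -0.0]
```

Call:
move_arm(fingers=[50,50,50,50,30,10,10,10,10,10], travel=[[-3.3,2.4,25],[-3.3,2.4,45],[-3.3,2.4,56],[-3.3,2.4,56],[-3.3,2.4,56],[-3.3,2.4,56],[-3.3,2.4,56],[-3.3,2.4,56],[-3.3,2.4,56],[-3.3,2.4,56]], dr=[[0,0.005,0],[0,0.005,0],[0,0.005,0],[0,0.005,0],[0,0.005,0],[0,0.005,0],[0,0.005,0],[0,0.005,0],[0,0.005,0],[0,0.005,0]])

```text
clock: 30.6
position: [488.0, 314.2, 205.6]
ee_rot: [0.715, -0.699, -0.001, -0.0]
contact_force: [1.1, -0.5, 5.7]
gripper_width: 12.8
grasp_force: 61.5
```

```bash
python3 -c "
from h import *
st();print(arm.read_state()['position']);plan((487.7,313.5,205,-3.12))"
```

```text
tip jig [-71.3 292.7] z 205.6 tilt jig [-0.0002  0.0012] F jig [ 1.  -0.6] 5.7 30.6
[487.98852103 314.16117692 205.56225257]
[0.7, 0.3, 0.6] [0.0, 0.001, 0.001]
```

```bash
python3 -c "
from h import *
plan((488,314.2,330,-3.12),(588.3,29.3,330,-3.04))"
```

```text
[-0.2, 0.0, -124.4] [0.0, 0.001, 0.001]
[286.9, -93.8, -124.8] [0.0, 0.001, -0.079]
```

Call:
move_arm(fingers=[9,9,9,9,9,9,9,9,9,9], travel=[[0,0,-10],[0,0,-40],[0,0,-80],[10,-4,-115],[40,-15,-125],[75,-28,-125],[115,-43,-125],[155,-57,-125],[195,-72,-125],[235,-86,-125]], dr=[[0,0,0],[0,0,0],[0,0,0],[0,0,0],[0,0,0],[0,0,-0.02],[0,0,-0.04],[0,0,-0.06],[0,0,-0.08],[0,0,-0.08]])

```text
clock: 31.6
position: [578.2, 79.1, 327.7]
ee_rot: [0.742, -0.67, -0.002, 0.003]
contact_force: [1.1, 0.9, -5.0]
gripper_width: 12.8
grasp_force: 60.0
```

```bash
python3 -c "
from h import *
plan((588.3,29.3,300,-3.04));print(arm.read_state()['contact_force'])"
```

```text
[50.6, -5.2, 27.6] [0.007, 0.0, 0.0]
[ 1.14622272  0.8886841  -5.00377415]
```

Call:
move_arm(fingers=[9,9,9,9,9,9,9], travel=[[25,-3,0],[42,-5,0],[49,-5,10],[49,-5,27],[49,-5,27],[49,-5,27],[49,-5,27]], dr=[[0,0,0],[0,0,0],[0,0,0],[0,0,0],[0,0,0],[0,0,0],[0,0,0]])

```text
clock: 32.3
position: [588.9, 33.4, 302.6]
ee_rot: [0.743, -0.67, -0.001, 0.001]
contact_force: [0.1, -0.0, -4.8]
gripper_width: 12.8
grasp_force: 60.0
```

```bash
python3 -c "
from h import *
plan((588.3,29.3,249,-3.04));st()"
```

```text
[4.0, 1.0, 53.6] [0.002, -0.0, 0.002]
tip jig [0.9 3.1] z 302.6 tilt jig [-0.0016 -0.    ] F jig [ 0.1 -0. ] -4.8 32.3
```

Call:
move_arm(fingers=[9,9,9,9,9,9], travel=[[3,1,15],[4,1,32],[4,1,44],[4,1,47],[4,1,47],[4,1,47]], dr=[[0,0,0],[0,0,0],[0,0,0],[0,0,0],[0,0,0],[0,0,0]])

```text
clock: 32.9
position: [588.6, 28.7, 256.0]
ee_rot: [0.742, -0.67, -0.0, 0.0]
contact_force: [-0.2, -0.3, -4.0]
gripper_width: 12.9
grasp_force: 60.0
```

```bash
python3 -c "
from h import *
plan((588.3,29.3,248,-3.04));st()"
```

```text
[-0.6, 0.2, 8.0] [0.001, -0.0, 0.001]
tip jig [ 0.2 -1.5] z 256.0 tilt jig [-0.0007 -0.    ] F jig [-0.2 -0.2] -4.0 32.9
```

Call:
move_arm(fingers=[9,9,9,9,9,9,9], travel=[[0,0,3],[0,0,5],[0,0,6],[0,0,7],[0,0,7.5],[0,0,8],[0,0,8]], dr=[[0,0,0],[0,0,0],[0,0,0],[0,0,0],[0,0,0],[0,0,0],[0,0,0]])

```text
clock: 33.6
position: [588.1, 28.4, 247.6]
ee_rot: [0.742, -0.67, -0.001, 0.001]
contact_force: [-1.5, -0.2, -1.5]
gripper_width: 12.7
grasp_force: 60.5
```

Call:
move_arm(fingers=[9,9,9], travel=[[0,0,0.5],[0,0,0.7],[0,0,0.7]], dr=[[0,0,0],[0,0,0],[0,0,0]])

```text
clock: 33.9
position: [588.0, 28.4, 247.6]
ee_rot: [0.742, -0.67, -0.001, 0.001]
contact_force: [-3.1, 0.4, 5.2]
gripper_width: 12.8
grasp_force: 61.4
```

Call:
move_arm(fingers=[9,20,30,40,40,40,40,40,40,40], travel=[[0,0,-0.4],[0,0,-0.4],[0,0,-0.4],[0,0,-0.4],[0,0,-5],[0,0,-20],[0,0,-45],[0,0,-80],[30,0,-90],[75,0,-90]], dr=[[0,0,0],[0,0,0],[0,0,0],[0,0,0],[0,0,0],[0,0,0],[0,0,0],[0,0,0],[0,0,0],[0,0,0]])

```text
clock: 34.9
position: [596.8, -45.2, 339.9]
ee_rot: [0.744, -0.668, 0.002, -0.002]
contact_force: [0.6, 0.3, 0.5]
gripper_width: 40.1
grasp_force: 0.0
```

Call:
move_arm(fingers=[40,40,40,40,40], travel=[[45,0,0],[90,0,0],[120,0,0],[120,0,0],[120,0,0]], dr=[[0,0,0],[0,0,0],[0,0,0],[0,0,0],[0,0,0]])

```text
clock: 35.4
position: [608.0, -166.2, 336.4]
ee_rot: [0.742, -0.671, -0.001, 0.001]
contact_force: [0.5, 1.1, 0.2]
gripper_width: 39.9
grasp_force: 0.0
```

```bash
cat > fin.py <<'E'
from e import *
t=arm.get_image("top");s=arm.get_image("side");np.save("t5.npy",t)
for n,im in(("side",s),("top",t)):
    for nm,z in(("bar",98),):
        o=jrect(n,im,z,-60,60,-75,75);m=((o[...,0]>150)&(o[...,1]<80)).astype(np.uint8)
        k=cv2.findContours(m,0,1)[0]
        if k:
            (u,v),sz,a=cv2.minAreaRect(max(k,key=cv2.contourArea));print(n,"bar jig x",60-v/4,"y",75-u/4,np.array(sz)/4,a)
    o=jrect(n,im,42,-56,-20,-75,75)
    for y in(55,35,15,-5,-25,-45,-58):
        u=(75-y)*4;print(y,o[:,u-12:u+12,0].mean(1)[::-1][4::4].round().astype(int).tolist())
E
python3 fin.py
```

```text
side bar jig x -3.125 y 9.250007629394531 [61.99999237 13.24999809] 0.0
55 [10, 10, 10, 10, 10, 10, 10, 10, 10, 9, 7, 1, 2, 13, 41, 77, 104, 121, 127, 128, 126, 119, 108, 89, 56, 25, 10, 11, 20, 23, 23, 23, 24, 24, 25]
35 [10, 10, 10, 10, 10, 10, 10, 10, 10, 9, 7, 1, 0, 14, 56, 107, 143, 161, 172, 174, 169, 160, 137, 95, 44, 11, 8, 17, 22, 21, 20, 28, 53, 81, 104]
15 [10, 10, 10, 10, 10, 10, 10, 10, 10, 10, 9, 3, 0, 5, 34, 76, 114, 133, 145, 150, 146, 137, 121, 92, 55, 21, 10, 14, 18, 17, 19, 29, 49, 70, 82]
-5 [10, 10, 10, 10, 10, 10, 10, 10, 10, 9, 8, 4, 2, 8, 31, 58, 81, 97, 112, 131, 142, 143, 133, 104, 62, 25, 7, 12, 18, 18, 20, 32, 53, 74, 84]
-25 [10, 10, 10, 10, 10, 10, 10, 10, 10, 9, 7, 3, 2, 5, 36, 76, 109, 125, 131, 137, 138, 133, 125, 101, 59, 19, 2, 7, 17, 13, 10, 24, 50, 74, 84]
-45 [10, 10, 10, 10, 10, 10, 10, 10, 10, 10, 10, 10, 9, 8, 4, 0, 8, 36, 69, 95, 106, 104, 93, 71, 41, 17, 5, 8, 14, 15, 15, 24, 43, 62, 73]
-58 [10, 10, 10, 10, 10, 10, 10, 10, 10, 10, 10, 10, 10, 10, 10, 10, 9, 5, 3, 8, 31, 55, 68, 67, 54, 33, 14, 6, 9, 12, 10, 7, 10, 17, 29]
top bar jig x 2.89
[... 581 characters left out ...]
 188, 188, 188, 187, 187, 187, 187, 187, 187, 187, 187, 187, 186, 186, 186, 186, 187, 187, 187, 187, 187, 188, 187, 187, 187, 187, 187, 187, 187, 188, 188, 188]
-25 [196, 197, 197, 197, 198, 198, 198, 197, 196, 196, 197, 198, 198, 199, 198, 197, 198, 198, 198, 198, 198, 198, 198, 198, 198, 198, 198, 198, 198, 198, 198, 198, 198, 198, 198]
-45 [200, 200, 200, 200, 201, 200, 199, 199, 200, 200, 200, 200, 200, 200, 200, 200, 200, 200, 200, 199, 199, 200, 200, 200, 200, 200, 200, 200, 200, 200, 200, 199, 199, 200, 200]
-58 [197, 197, 197, 197, 198, 197, 197, 197, 198, 198, 197, 197, 197, 197, 197, 197, 198, 198, 198, 197, 197, 197, 197, 197, 197, 197, 197, 198, 198, 198, 198, 198, 198, 198, 197]
```

Call:
move_arm(fingers=[40,40,40,40,40,40,40,40], travel=[[40,0,-10],[80,20,-20],[120,50,-20],[150,85,-20],[180,115,-20],[200,150,-20],[200,150,-20],[200,150,-20]], dr=[[0,0,0],[0,0,0],[0,0,0],[0,0,0],[0,0,0],[0,0,0],[0,0,0],[0,0,0]])

```text
clock: 36.3
position: [479.1, -379.3, 357.4]
ee_rot: [0.742, -0.67, -0.0, 0.001]
contact_force: [0.7, 0.6, 0.2]
gripper_width: 40.1
grasp_force: 0.0
```

```bash
python3 fin.py | grep -A8 -E "bar|top"; python3 - <<'E'
from e import *
t=np.load("t5.npy")
o=jrect("top",t,42,-35,35,-80,-55)
for x in(20,0,-20):
    v=(35-x)*4;print(x,o[v-8:v+8,:,0].mean(0)[::-1][::4].round().astype(int).tolist())
o=jrect("top",t,64,-40,40,-75,75);m=((o.min(2)>170)|(o[...,0]>150)&(o[...,1]<80)).astype(np.uint8)
m[:50]=0
print(cv2.minAreaRect(max(cv2.findContours(m,0,1)[0],key=cv2.contourArea)))
E
```

```text
side bar jig x -2.875 y 1.25 [13.75 77.  ] 90.0
55 [10, 10, 10, 10, 10, 10, 10, 10, 10, 9, 7, 1, 2, 13, 41, 77, 103, 120, 127, 128, 127, 120, 108, 88, 55, 24, 9, 11, 20, 22, 22, 22, 23, 23, 22]
35 [10, 10, 10, 10, 10, 10, 10, 10, 10, 9, 7, 1, 0, 14, 56, 107, 143, 161, 173, 175, 170, 160, 137, 95, 44, 11, 8, 15, 19, 18, 18, 27, 52, 80, 104]
15 [10, 10, 10, 10, 10, 10, 10, 10, 10, 10, 9, 4, 0, 5, 32, 77, 115, 134, 145, 149, 146, 137, 120, 90, 52, 18, 9, 14, 20, 19, 21, 30, 48, 68, 81]
-5 [10, 10, 10, 10, 10, 10, 10, 10, 10, 9, 7, 3, 1, 3, 31, 69, 105, 127, 142, 154, 155, 147, 132, 103, 62, 25, 8, 12, 19, 18, 20, 32, 52, 74, 84]
-25 [10, 10, 10, 10, 10, 10, 10, 10, 10, 9, 6, 2, 1, 5, 44, 96, 140, 162, 169, 175, 176, 172, 165, 140, 87, 30, 3, 6, 20, 19, 17, 30, 54, 77, 87]
-45 [10, 10, 10, 10, 10, 10, 10, 10, 10, 10, 10, 10, 9, 8, 3, 0, 6, 34, 71, 102, 117, 119, 109, 86, 52, 24, 9, 11, 19, 20, 20, 30, 51, 72, 82]
-58 [10, 10, 10, 10, 10, 10, 10, 10, 10, 10, 10, 10, 10, 10, 10, 9, 8, 4, 1, 4, 35, 71, 93, 93, 74, 43, 14, 4, 7, 12, 10, 7, 10, 17, 29]
top bar jig x 0.125 y -3.75 [14.25 73.5 
[... 565 characters left out ...]
 0, 0, 0, 0, 1, 0, 20, 67, 116, 145, 146, 121, 77, 36, 22, 22, 24, 29, 29, 24, 29]
-45 [0, 0, 0, 0, 0, 0, 0, 0, 0, 0, 0, 0, 0, 0, 0, 0, 0, 0, 0, 1, 18, 64, 113, 148, 154, 130, 83, 38, 23, 24, 25, 30, 29, 24, 28]
-58 [0, 0, 0, 0, 0, 0, 0, 0, 0, 0, 0, 0, 0, 0, 0, 0, 0, 0, 0, 2, 8, 38, 85, 129, 155, 151, 117, 69, 30, 22, 20, 21, 23, 23, 22]
20 [0, 0, 0, 0, 0, 0, 0, 0, 0, 0, 0, 1, 3, 10, 21, 28, 27, 22, 20, 18, 18, 18, 18, 16, 17]
0 [0, 0, 0, 0, 0, 0, 0, 0, 0, 0, 0, 1, 3, 9, 16, 21, 21, 20, 20, 20, 20, 20, 21, 22, 23]
-20 [0, 0, 0, 0, 0, 0, 0, 0, 0, 0, 0, 1, 5, 12, 18, 22, 24, 23, 21, 20, 20, 21, 22, 23, 25]
((312.9999694824219, 156.99996948242188), (369.99993896484375, 167.99996948242188), 0.0)
```

```bash
python3 -c "
from bench import arm
print(arm.job_done())"
```

```text
the job is handed in; nothing more can be done
None
```

The job is handed in at about 36 s of the 72 s: the fifth module is on the stack, all five measure flush against both side stops and the end stop within camera accuracy, the weight sits lengthwise within about 1–2 mm of the middle, and I touched none of the bystanders.

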